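# Build up a polishing spindle

## Robot

A 6-joint arm with a two-finger parallel gripper is mounted at the origin on a cart in front of the work surface, level with it; the furniture and walls round the work are solid. World frame = base frame: x ahead of the robot, y to its left, z up, the work surface at z = 0. Lengths are in m, angles in rad, forces in N, time in s.
With the tool pointing down it reaches from about 0.3 to 0.95 m from the base axis. Payload 3.1 kg.
Tool frame: the origin (TCP) lies midway between the tips of the shut fingers; the grasp point (between the pads) lies 19 mm behind it (bot.grip_depth is the distance from the TCP to the grasp point, in m); z points along the fingers, y is the line along which they close (so a half turn about z gives the same grasp; the last joint's range is limited). The gripper opens to 85 mm and grips with 20 to 120 N. Pads are 22 mm wide; open, the fingers measure 114 mm over their backs; the gripper's body (76 mm by 85 mm) begins 54 mm behind the grasp point. The pads swing forward as they close: fully open they stand 13 mm farther back than shut.
Start: joints at [-1.184, 0.308, 1.634, -0, 1.2, -0.07], TCP at [0.276, -0.561, 0.194] pointing down, gripper open.
Joint ranges: [-3.06, 3.06], [-0.79, 1.96], [0.05, 2.63], [-1.19, 4.34], [0.05, 2.64], [-2.94, 2.94]. Speed limits (rad/s): [2.79, 2.79, 3.14, 3.14, 3.14, 3.14].

## Interface

Orientations are given as a unit quaternion [w, x, y, z].
In Python, from workcell import bot, viewer gives the robot as it stands.
- The arm moves only by the tool arm_command, never from a script. Its argument "moves" is a list that holds one entry, the list of rows, each a list of 7 numbers: the shift along the world's x, y, z in units of 50 cm (1.0 is 50 cm), then the turn, a rotation vector about the world's x, y, z in units of 90 degrees (1.0 is 90 degrees), then the opening, from -1 (shut) to 1 (fully open). A call has 1 to 8 rows; each row is the pose to reach, as a shift and turn from the pose commanded when the call began; what a row does not reach only later rows make up. A row lasts 1/10 s, in which the tool goes at most 50 mm and 8.59 degrees, less where a joint would pass 70% of its speed; a pose out of reach is approached as far as the arm can. A call with a number of a shift or a turn outside -1 to 1 is refused whole. A call with a gripper value outside its range is refused whole. The fingers move at their own pace and stop on an object; "grip_force" is the grip in N (left out, the last holds). Time passes only in rows, so rows that repeat a pose let the fingers close. It gives the time, the measured TCP pose, the force, the opening and the grip force at its end, in the units of the state.
- bot.state(): the state, without advancing time (a new reading comes with each control period).
- viewer.grab_frame(name): name is "side" or "top" or "wrist"; returns (picture, depth): 480x640x3 uint8, red, green, blue; 480x640 float32, m along the optical axis (not along the pixel's ray), 0 where there is no reading.
- viewer.camera_info(name): a dict with "intrinsics" (3x3 intrinsics, pixels), "R" (3x3) and "t" (3): a world point X has camera coordinates R X + t. Camera axes: x right, y down, z forward; pixel columns grow to the right and rows downward; lengths in m; the calibration is good to about 2 mm. A picture is of the moment at which its call begins: read the wrist's pose just before it. camera_info takes no time and is no camera call; for the wrist camera it gives the pose at the moment of the call.
- bot.hand_in(): hands the job in; it is judged then, once.
The state is a dict: "clock": time; "qpos": joint angles; "joint_velocities": joint speeds; "tau": joint torques, N m; "eef_pos": TCP position; "eef_rot": TCP orientation; "contact_force": force on the tool from outside, world axes, zero at the start; "wrist_torque": the same for the moment, N m; "grip_width": finger opening in m; "finger_force": force on a finger pad.
Only numpy, scipy, OpenCV 4.12 (cv2) and the standard library are available. Lean on these libraries where they do the work, as an engineer would, in place of code of your own. Each camera call takes 0.05 s, during which the arm holds its last target. There are 200 camera calls.

## Task

Build up the polishing spindle that stands on the wooden block: slide the large flange over the pin first, then the thick polishing wheel, then the small flange, and last set the brass cap nut over the end of the pin, so that every part lies flat and fully home on the one below. Leave the small spare wheel and the oil bottle where they stand.

Things in the scene. Friction and masses are not known exactly. Their poses are not given: they have to be found in the camera images.
- spindle_seat (a point): Target: centre of the flat top of a round steel shoulder (42 mm across, 8 mm high) where the first part lies, 32 mm above the bench; z up. A bare steel pin, 12 mm thick, rises 56 mm from it, its last 8 mm tapering to 6 mm. All is fixed on a dark wooden block, 86 x 86 x 24 mm, at any yaw, with small screw heads at its corners.
- large_flange: Loose dark steel ring, 56 mm outside diameter, 16 mm thick, with an 18 mm through bore, with a bright face round the bore, lying flat; about 0.15 kg. Origin: centre of its underside, z up along the bore. Both faces are alike.
- thick_wheel: Loose grey polishing wheel, hard, 64 mm outside diameter, 18 mm thick, with an 18 mm through bore and a card-brown washer let into each face, lying flat; about 0.12 kg. Origin: centre of its underside, z up. Both faces are alike.
- small_flange: Loose bright aluminium ring, 40 mm outside diameter, 12 mm thick, with an 18 mm through bore, lying flat; 0.06 kg. Origin: centre of its underside, z up. Both faces are alike.
- cap_nut: Loose ribbed brass cap, 34 mm outside diameter, 28 mm high, closed and bevelled at the top, with a plain (unthreaded) blind bore 18 mm wide and 14 mm deep from below; stands bore down; 0.09 kg. It is simply set down over the pin's end, not screwed. Origin: centre of its underside, z up.
- spare_wheel: Bystander, to be left alone: a smaller grey polishing wheel, 46 mm outside diameter, 10 mm thick, with an 18 mm bore and the same brown washers, lying flat. Origin: centre of its underside.
- oil_bottle: Bystander, to be left standing: small white dropper bottle, 25 mm diameter, 80 mm high. Origin: centre of its underside.
Things that resemble listed ones, but are neither listed nor needed, are in the scene too. There is more than one size of the cap_nut; the job needs the smallest.

How it is judged:
By the outcome, as a careful person would: the job done as asked, in the order asked, and still so for the second after the job is handed in, with the robot touching nothing.
It also fails if it takes over 96 s, if anything falls off the work surface, if the arm or the gripper's body presses on something with over 40 N, if the wrist force passes 120 N, or if a joint passes its speed limit or range.

## Working session

There is one attempt and no reset: what is moved stays moved. The work goes in short steps, Python scripts to look and compute and a tool call to move; the robot and the scene stay as the last step left them, time stands still between calls to the robot, and variables do not carry over. Pictures are saved under pics/ and viewed, at most 14 in all, crops included, and the job is handed in when it is done.

Besides the shell and the picture viewer there is one more tool, called after ">>>" as name([rows], argument=value, ...), one row to a line, values as JSON. arm_command: Moves the arm, as the interface text tells. Shifts and turns lie within -1 to 1; 1 stands for 50 cm of shift or 90 degrees of turn. Its arguments: {"type":"object","properties":{"moves":{"type":"array"},"grip_force":{"type":"number"}},"required":["moves"]}

```bash
ls; mkdir -p pics; python3 - <<'E'
from workcell import bot, viewer
import cv2,numpy as np
s=bot.state();print(s['clock'],s['eef_pos'],s['eef_rot'],s['grip_width'],bot.grip_depth)
for n in('top','side'):
    p,d=viewer.grab_frame(n);cv2.imwrite(f'pics/{n}0.png',p[:,:,::-1]);np.savez(f'{n}0.npz',p=p,d=d)
    c=viewer.camera_info(n);print(n,c['intrinsics'],(-np.array(c['R']).T@c['t']),c['R'])
E
```

```text
pics
0.0 [ 0.27530011 -0.56008073  0.19316659] [-1.13219987e-03  9.74031853e-01  2.26408120e-01 -1.76026808e-04] 0.08538549375299094 0.0187
top [[619.76258948   0.         331.09858812]
 [  0.         619.76258948 240.21140683]
 [  0.           0.           1.        ]] [ 0.33839807 -0.02815297  0.98296943] [[ 0.00841405 -0.99995759 -0.00374345]
 [-0.98386341 -0.00760942 -0.17875929]
 [ 0.17872323  0.00518713 -0.98388572]]
side [[485.26270244   0.         323.49207018]
 [  0.         485.26270244 240.0455095 ]
 [  0.           0.           1.        ]] [ 0.56256134 -0.8085495   0.36684476] [[ 0.99424141  0.10624423  0.01400625]
 [ 0.05067656 -0.3509715  -0.93501385]
 [-0.09442403  0.93033928 -0.35433449]]
```

View pics/top0.png

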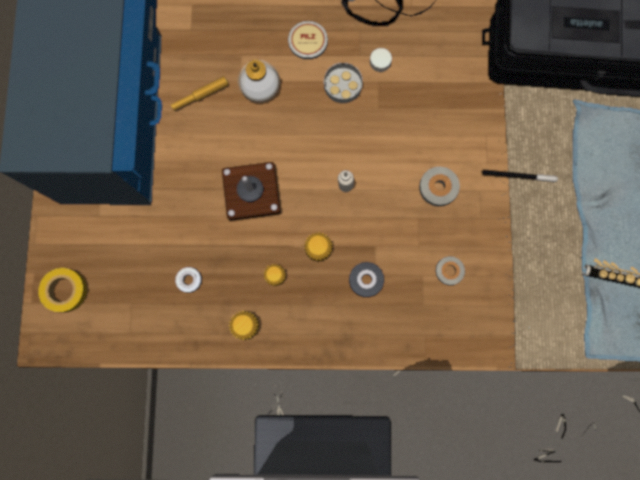

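View pics/side0.png

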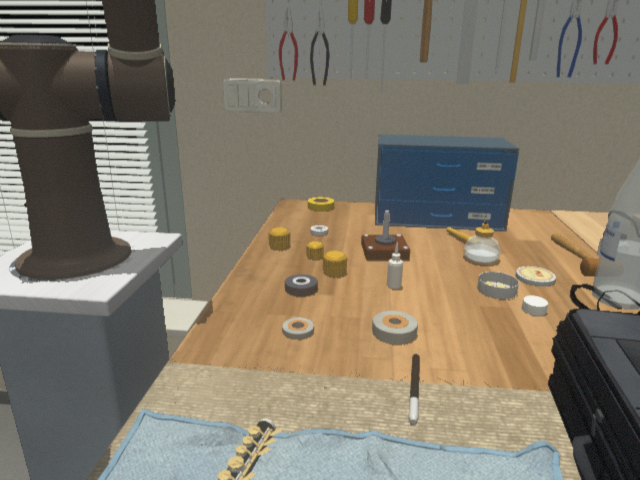

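Top view: block with pin at (250,190), large flange (367,279), thick wheel (440,186), small flange (188,280), spare wheel (450,270), bottle (346,180). There are three cap candidates: (275,274), (318,247) and (245,325). The one at (275,274) looks smallest, so I'll measure all three.

```bash
cat > h.py <<'E'
import numpy as np,cv2
from workcell import bot,viewer
def ray(c,u,v,z):
    K,R,t=[np.array(c[k]) for k in('intrinsics','R','t')]
    o=-R.T@t; d=R.T@np.linalg.solve(K,[u,v,1.]); return (o+d*(z-o[2])/d[2])
def cloud(c,d):
    K,R,t=[np.array(c[k]) for k in('intrinsics','R','t')]
    v,u=np.mgrid[:480,:640]; P=np.stack([(u-K[0,2])/K[0,0]*d,(v-K[1,2])/K[1,1]*d,d],-1)-t
    return P@R
E
python3 - <<'E'
from h import *
f=np.load('top0.npz');p,d=f['p'],f['d'];c=viewer.camera_info('top');X=cloud(c,d)
Z=X[...,2];print('table z',np.median(Z[300:350,100:500]))
for n,(u,v),h in [('large',(367,279),.016),('thick',(440,186),.018),('small',(188,280),.012),('spare',(450,270),.010),('capA',(275,274),.028),('capB',(318,247),.028),('capC',(245,325),.028),('bottle',(346,180),.08),('block',(250,190),.024)]:
    s=(slice(v-38,v+39),slice(u-38,u+39)); zz=Z[s]
    m=((zz>h*.65)&(zz<h+.02) if n!='block' else (zz>.017)&(zz<.03)).astype(np.uint8)
    k,l,st,ce=cv2.connectedComponentsWithStats(m)
    i=l[38,38] or 1+np.argmin(np.linalg.norm(ce[1:]-38,axis=1))
    m=(l==i).astype(np.uint8)
    cs=max(cv2.findContours(m,cv2.RETR_EXTERNAL,cv2.CHAIN_APPROX_NONE)[0],key=len)
    (a,b),(w,hh),ang=cv2.minAreaRect(cs)
    ztop=np.percentile(zz[m>0],90)
    q=np.array([ray(c,x+u-38,y+v-38,h)[:2] for x,y in cs[:,0]])
    (e,g),r=cv2.minEnclosingCircle(q.astype(np.float32))
    print(n,'ztop %.3f'%ztop,'c',np.round([e,g],4),'D %.3f'%(2*r),'mid',np.round((q.max(0)+q.min(0))/2,4),np.round(np.ptp(q,axis=0),3), 'rect',np.round(ang))
m=(Z>.075)&(Z<.12);m[:, :230]=0;m[:,275:]=0;m[:160]=0;m[220:]=0
print('pin',X[m].mean(0) if m.any() else None,m.sum(),np.max(Z[160:220,225:280]))
big=cv2.resize(p[230:345,215:345],None,fx=5,fy=5,interpolation=cv2.INTER_CUBIC)[:,:,::-1]
cv2.imwrite('pics/caps.png',big)
E
```

```text
table z -0.0006658129928598087
large ztop 0.018 c [ 0.4521 -0.0791] D 0.056 mid [ 0.4528 -0.0791] [0.054 0.055] rect 90.0
thick ztop 0.020 c [ 0.6042 -0.1962] D 0.065 mid [ 0.6038 -0.1966] [0.063 0.063] rect 90.0
small ztop 0.014 c [0.4499 0.2015] D 0.040 mid [0.4494 0.2018] [0.038 0.038] rect 90.0
spare ztop 0.012 c [ 0.4678 -0.2116] D 0.046 mid [ 0.468  -0.2114] [0.043 0.044] rect 90.0
capA ztop 0.029 c [0.4572 0.0644] D 0.033 mid [0.4572 0.0643] [0.033 0.033] rect 63.0
capB ztop 0.037 c [ 0.5024 -0.0033] D 0.045 mid [ 0.5026 -0.0034] [0.044 0.042] rect 74.0
capC ztop 0.037 c [0.3789 0.1097] D 0.045 mid [0.3791 0.109 ] [0.042 0.043] rect 90.0
bottle ztop 0.072 c [ 0.6019 -0.0466] D 0.015 mid [ 0.6019 -0.045 ] [0.014 0.012] rect 90.0
block ztop 0.026 c [0.5929 0.1061] D 0.117 mid [0.5927 0.1058] [0.094 0.095] rect 83.0
pin [0.59232348 0.10603284 0.08362276] 51 0.9829694312647292
```

View pics/caps.png

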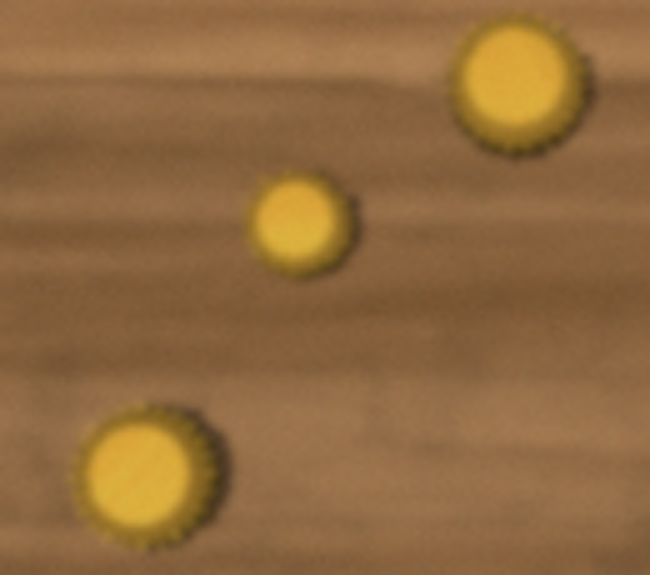

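Only capA at (275,274) measures 33 mm wide and 28 mm high. The caps at (318,247) and (245,325) are about 44 mm wide and 36 mm high. So capA is the smallest and the one to use. Next I move above the large flange.

>>> arm_command([
  [[0.18,0.48,-0.04,0,0,0,1],[0.354,0.962,-0.08,0,0,0,1],[0.354,0.962,-0.08,0,0,0,1],[0.354,0.962,-0.08,0,0,0,1],[0.354,0.962,-0.08,0,0,0,1],[0.354,0.962,-0.08,0,0,0,1],[0.354,0.962,-0.08,0,0,0,1],[0.354,0.962,-0.08,0,0,0,1]],
], grip_force=40)

```text
clock: 0.9
eef_pos: [0.4134, -0.1846, 0.1629]
eef_rot: [-0.0, 0.974, 0.226, 0.0]
contact_force: [0.8, -0.4, 0.5]
grip_width: 0.0857
finger_force: 0.0
```

>>> arm_command([
  [[0.03,0.08,-0.03,0,0,0,1],[0.06,0.16,-0.06,0,0,0,1],[0.078,0.211,-0.086,0,0,0,1],[0.078,0.211,-0.086,0,0,0,1],[0.078,0.211,-0.086,0,0,0,1],[0.078,0.211,-0.086,0,0,0,1]],
])

```text
clock: 1.5
eef_pos: [0.4525, -0.0821, 0.1206]
eef_rot: [0.0, 0.974, 0.226, 0.0]
contact_force: [-0.6, -0.1, -0.6]
grip_width: 0.0855
finger_force: 0.0
```

```bash
python3 - <<'E'
from h import *
s=bot.state();print(s['clock'],s['eef_pos'],s['contact_force'])
c=viewer.camera_info('wrist');p,d=viewer.grab_frame('wrist');cv2.imwrite('pics/w1.png',p[:,:,::-1]);np.savez('w1.npz',p=p,d=d)
R,t=np.array(c['R']),np.array(c['t']);K=np.array(c['intrinsics']);print(-R.T@t,R)
q=K@(R@np.array([.4524,-.0791,.016])+t);print(q/q[2])
E
```

```text
1.5 [ 0.45254603 -0.08207452  0.12059028] [-0.62787186 -0.0661893  -0.60423271]
[ 0.51701528 -0.04984837  0.30033625] [[ 4.39794978e-01 -8.98097886e-01 -7.51893536e-04]
 [-8.61478065e-01 -4.22098732e-01  2.82290992e-01]
 [-2.53842316e-01 -1.23502421e-01 -9.59328531e-01]]
[309.60813798 217.47807471   1.        ]
```

View pics/w1.png

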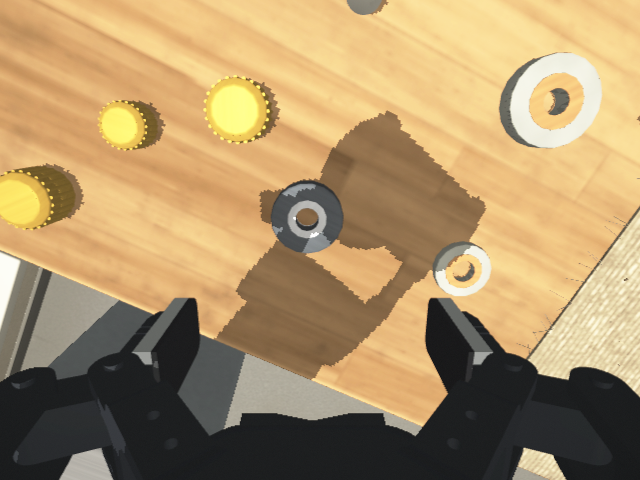

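The wrist view shows the large flange centred at about (307,217). The top-view estimate projects to (310,217), so they agree within 1 mm.

>>> arm_command([
  [[0,0.006,-0.06,0,0,0,1],[0,0.006,-0.12,0,0,0,1],[0,0.006,-0.17,0,0,0,1],[0,0.006,-0.21,0,0,0,1],[0,0.006,-0.22,0,0,0,1],[0,0.006,-0.22,0,0,0,1]],
])

```text
clock: 2.15
eef_pos: [0.452, -0.079, 0.01]
eef_rot: [-0.0, 0.974, 0.226, -0.0]
contact_force: [-0.8, -0.4, 0.4]
grip_width: 0.0854
finger_force: 0.0
```

>>> arm_command([
  [[0,0,-0.024,0,0,0,1],[0,0,-0.024,0,0,0,1],[0,0,-0.024,0,0,0,0],[0,0,-0.024,0,0,0,-1],[0,0,-0.024,0,0,0,-1],[0,0,-0.024,0,0,0,-1],[0,0,-0.024,0,0,0,-1],[0,0,-0.024,0,0,0,-1]],
], grip_force=40)

```text
clock: 2.95
eef_pos: [0.4525, -0.0782, -0.0017]
eef_rot: [0.0, 0.974, 0.226, 0.0]
contact_force: [0.4, -0.2, 0.3]
grip_width: 0.0006
finger_force: 0.0
```

```bash
python3 - <<'E'
from h import *
s=bot.state();print(s['clock'],s['eef_pos'],s['grip_width'],s['contact_force'])
p,d=viewer.grab_frame('side');q,d=viewer.grab_frame('wrist')
a=cv2.resize(p[200:350,200:400],(400,300));b=cv2.resize(q,(400,300))
cv2.imwrite('pics/c2.png',np.hstack([a,b])[:,:,::-1])
E
```

```text
2.95 [ 0.45248359 -0.07817239 -0.00167574] 0.0005581894144438052 [ 0.43084033 -0.2094678   0.32611842]
```

View pics/c2.png

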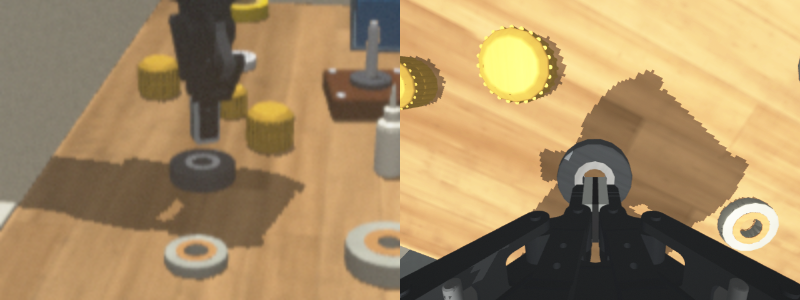

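```bash
python3 - <<'E'
from h import *
s=bot.state();e=s['eef_pos'];print(s['qpos'])
for n in('side','wrist'):
    c=viewer.camera_info(n);K,R,t=[np.array(c[k]) for k in('intrinsics','R','t')]
    for z in(0,.02,.04):
        q=K@(R@(e+[0,0,z])+t);print(n,z,q[:2]/q[2])
c=viewer.camera_info('side');p,d=viewer.grab_frame('side');X=cloud(c,d)
for v in range(256,300,3):print(v,np.round(X[v,302],3),p[v,302])
c=viewer.camera_info('top');p,d=viewer.grab_frame('top');X=cloud(c,d);np.savez('top1.npz',p=p,d=d)
E
```

```text
[-2.65980744e-01  2.97144101e-01  2.13307255e+00  1.41652333e-06
  7.11310697e-01  8.47957352e-01]
side 0 [301.59352442 288.95190833]
side 0.02 [301.56985321 278.22157381]
side 0.04 [301.5457659  267.30261942]
wrist 0 [313.60909215 270.32000506]
wrist 0.02 [313.70417478 286.91343192]
wrist 0.04 [313.82289082 307.63126596]
256 [ 0.455 -0.092  0.064] [62 51 45]
259 [ 0.455 -0.092  0.059] [64 56 50]
262 [ 0.456 -0.094  0.055] [63 55 48]
265 [ 0.455 -0.092  0.049] [65 57 48]
268 [ 0.456 -0.094  0.044] [64 57 50]
271 [ 0.454 -0.083  0.034] [127 115 103]
274 [ 0.444 -0.017 -0.002] [122 101  76]
277 [ 0.451 -0.065  0.014] [110 108 107]
280 [ 0.452 -0.071  0.012] [73 67 62]
283 [ 0.455 -0.088  0.014] [114 116 111]
286 [ 0.456 -0.097  0.013] [77 72 66]
289 [ 0.457 -0.104  0.011] [70 67 62]
292 [ 0.457 -0.106  0.007] [76 68 64]
295 [ 0.457 -0.107  0.002] [74 66 59]
298 [ 0.458 -0.11  -0.002] [108  87  64]
```

```bash
python3 - <<'E'
from h import *
s=bot.state();e=s['eef_pos'];print(e)
c=viewer.camera_info('wrist');p,d=viewer.grab_frame('wrist');X=cloud(c,d)-e
for v in range(262,330,4):print(v,[list(np.round(X[v,u]*1000).astype(int)) for u in(300,308,314,322,330)],p[v,308])
# top-view check of the fingers / ring
f=np.load('w1.npz');K,R,t=[np.array(c[k]) for k in('intrinsics','R','t')]
d1=f['d'];print('open left tip depth',d1[296:330:6,182],'now',d[286:330:6,308])
E
```

```text
[ 0.45242542 -0.07821915 -0.00176647]
262 [[np.int64(7), np.int64(10), np.int64(17)], [np.int64(9), np.int64(7), np.int64(19)], [np.int64(10), np.int64(5), np.int64(19)], [np.int64(11), np.int64(1), np.int64(17)], [np.int64(13), np.int64(-2), np.int64(17)]] [195 194 191]
266 [[np.int64(6), np.int64(10), np.int64(18)], [np.int64(8), np.int64(7), np.int64(19)], [np.int64(9), np.int64(4), np.int64(19)], [np.int64(10), np.int64(1), np.int64(18)], [np.int64(12), np.int64(-2), np.int64(19)]] [192 192 188]
270 [[np.int64(4), np.int64(9), np.int64(17)], [np.int64(6), np.int64(6), np.int64(18)], [np.int64(7), np.int64(3), np.int64(18)], [np.int64(9), np.int64(0), np.int64(19)], [np.int64(10), np.int64(-3), np.int64(18)]] [184 182 177]
274 [[np.int64(-4), np.int64(6), np.int64(2)], [np.int64(-2), np.int64(2), np.int64(2)], [np.int64(-1), np.int64(-1), np.int64(2)], [np.int64(1), np.int64(-4), np.int64(2)], [np.int64(8), np.int64(-4), np.int64(18)]] [145 114  77]
278 [[np.int64(-6), np.int64(5), np.int64(2)], [np.int64(-4), np.int64(1), np.int64(1)], [np.int64(-3), np.int64(-2), np.int64(2)], [
[... 2340 characters left out ...]
)], [np.int64(12), np.int64(0), np.int64(69)]] [31 31 31]
322 [[np.int64(8), np.int64(9), np.int64(71)], [np.int64(10), np.int64(7), np.int64(72)], [np.int64(10), np.int64(5), np.int64(71)], [np.int64(12), np.int64(3), np.int64(73)], [np.int64(12), np.int64(1), np.int64(72)]] [30 30 31]
326 [[np.int64(9), np.int64(9), np.int64(75)], [np.int64(10), np.int64(7), np.int64(75)], [np.int64(10), np.int64(5), np.int64(74)], [np.int64(11), np.int64(3), np.int64(74)], [np.int64(13), np.int64(1), np.int64(75)]] [30 30 31]
open left tip depth [0.3299163  0.13351656 0.13004684 0.12589529 0.12599345 0.12573236] now [0.14809205 0.14228912 0.13532314 0.13256964 0.12795465 0.12476896
 0.12011752 0.1185507 ]
```

The shut tips actually stand about 35–40 mm above the reported TCP, according to side and wrist depth. The xy position agrees, and the flange hasn't moved. I'll use this measured offset, reopen and go lower.

>>> arm_command([
  [[0,0,0,0,0,0,1],[0,0,0,0,0,0,1],[0,0,0,0,0,0,1],[0,0,0,0,0,0,1],[0,0,0,0,0,0,1],[0,0,-0.02,0,0,0,1],[0,0,-0.04,0,0,0,1],[0,0,-0.04,0,0,0,1]],
])

```text
clock: 4.0
eef_pos: [0.4504, -0.0777, -0.0236]
eef_rot: [-0.001, 0.974, 0.226, -0.002]
contact_force: [-0.2, 0.6, 0.1]
grip_width: 0.0852
finger_force: 0.0
```

```bash
python3 - <<'E'
from h import *
s=bot.state();e=s['eef_pos'];print(e,s['grip_width'])
c=viewer.camera_info('side');p,d=viewer.grab_frame('side');X=cloud(c,d)
cv2.imwrite('pics/s3.png',cv2.resize(p[210:330,230:390],(800,600))[:,:,::-1])
E
```

```text
[ 0.45041456 -0.07768988 -0.02361925] 0.08523738434261474
```

View pics/s3.png

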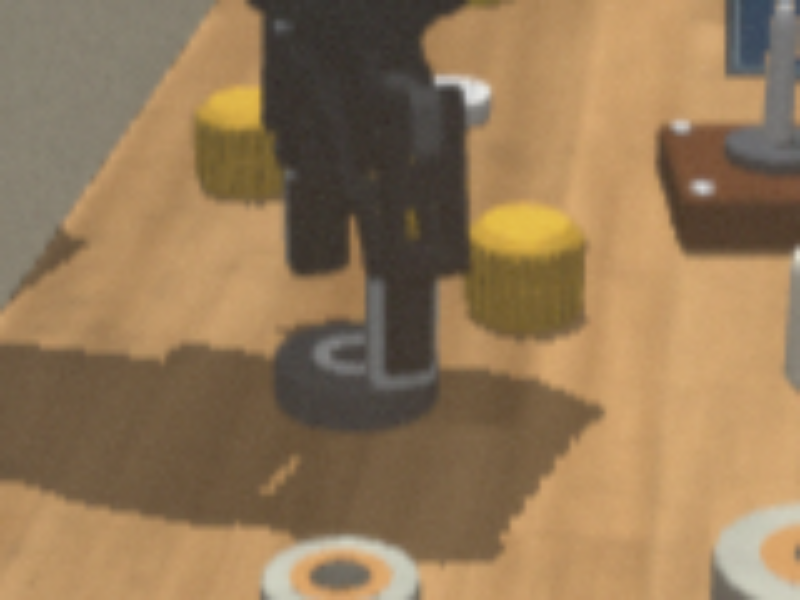

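```bash
python3 - <<'E'
from h import *
s=bot.state();e=s['eef_pos'];print(e,s['eef_rot'])
c=viewer.camera_info('side');K,R,t=[np.array(c[k]) for k in('intrinsics','R','t')]
for z in(.005,.01,.015,.02,.025,.03):
  o=[]
  for sg in(1,-1):
    q=K@(R@np.array([e[0]+sg*.046*.44,e[1]-sg*.046*.898,z])+t);q=q/q[2];o+=[(q[0]-230)*5,(q[1]-210)*5]
  print(z,np.round(o))
E
```

```text
[ 0.45095008 -0.07782361 -0.02309119] [-7.55955447e-04  9.74027628e-01  2.26423533e-01 -1.41118691e-03]
0.005 [397. 436. 315. 322.]
0.01 [397. 422. 314. 309.]
0.015 [397. 408. 314. 296.]
0.02 [397. 394. 314. 283.]
0.025 [397. 380. 314. 270.]
0.03 [397. 366. 314. 257.]
```

Open tips are at z≈0.024 with eef z −0.023. That puts the true TCP at eef z + 0.035. I descend 14 mm more and close.

>>> arm_command([
  [[0.002,-0.002,-0.014,0,0,0,1],[0.002,-0.002,-0.028,0,0,0,1],[0.002,-0.002,-0.028,0,0,0,1],[0.002,-0.002,-0.028,0,0,0,-1],[0.002,-0.002,-0.028,0,0,0,-1],[0.002,-0.002,-0.028,0,0,0,-1],[0.002,-0.002,-0.028,0,0,0,-1],[0.002,-0.002,-0.028,0,0,0,-1]],
], grip_force=50)

```text
clock: 4.85
eef_pos: [0.4535, -0.0791, -0.0349]
eef_rot: [-0.0, 0.974, 0.226, -0.0]
contact_force: [-1.7, 1.2, 5.8]
grip_width: 0.0536
finger_force: 51.3
```

>>> arm_command([
  [[0,0,0.02,0,0,0,-1],[0,0,0.06,0,0,0,-1],[0,0,0.11,0,0,0,-1],[0,0,0.16,0,0,0,-1],[0,0,0.21,0,0,0,-1],[0,0,0.24,0,0,0,-1],[0,0,0.24,0,0,0,-1],[0,0,0.24,0,0,0,-1]],
])

```text
clock: 5.65
eef_pos: [0.4534, -0.0792, 0.0845]
eef_rot: [0.0, 0.974, 0.226, 0.0]
contact_force: [-0.4, -0.0, -1.8]
grip_width: 0.0539
finger_force: 53.0
```

```bash
python3 - <<'E'
from h import *
s=bot.state();e=s['eef_pos'];print(e,s['grip_width'],s['contact_force'])
p,d=viewer.grab_frame('wrist');a=cv2.resize(p,(400,300))
q,d=viewer.grab_frame('side');b=cv2.resize(q[150:300,200:400],(400,300))
cv2.imwrite('pics/l1.png',np.hstack([a,b])[:,:,::-1])
E
```

```text
[ 0.45341347 -0.07919635  0.08447332] 0.05385741422481155 [-0.42282245 -0.00446493 -1.82945644]
```

View pics/l1.png

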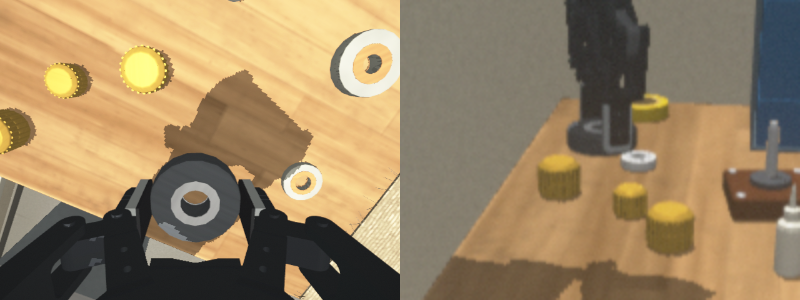

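Flange held level. Next I measure the bore centre relative to the tool.

```bash
cat >> h.py <<'E'
def held(ztop,tol=.005,fill=True):
    """bore centre of the held ring in the wrist view, world xy, minus eef"""
    e=np.array(bot.state()['eef_pos']);c=viewer.camera_info('wrist');p,d=viewer.grab_frame('wrist');X=cloud(c,d)
    np.savez('held.npz',p=p,d=d)
    near=np.linalg.norm(X[...,:2]-e[:2],axis=-1)<.045
    z=X[...,2]; m=(near&(abs(z-ztop)<tol)).astype(np.uint8)
    cs,h=cv2.findContours(m,cv2.RETR_CCOMP,cv2.CHAIN_APPROX_NONE)
    out=[]
    for k,hh in zip(cs,h[0]):
        if hh[3]>=0 and len(k)>25:
            q=np.array([ray(c,*x,ztop)[:2] for x in k[:,0]],np.float32)
            (a,b),r=cv2.minEnclosingCircle(q);(a2,b2),(w1,w2),_=cv2.fitEllipse(q)
            out.append((np.round([a2,b2],4),np.round(np.array([a2,b2])-e[:2],4),np.round([w1,w2],4),round(2*r,4)))
    print('eef',np.round(e,4),'z med',np.median(z[near&(abs(z-ztop)<.02)]));return out
E
python3 - <<'E'
from h import *
print(*held(.1355),sep='\n')
E
```

```text
eef [ 0.4522 -0.0789  0.0832] z med 0.1344589770106825
(array([ 0.4521, -0.0784]), array([-0.0001,  0.0005]), array([0.0155, 0.0172]), 0.0178)
```

>>> arm_command([
  [[0.03,0.04,0,0,0,0,-1],[0.08,0.106,0,0,0,0,-1],[0.14,0.185,0,0,0,0,-1],[0.2,0.265,0,0,0,0,-1],[0.25,0.332,0,0,0,0,-1],[0.279,0.37,0,0,0,0,-1],[0.279,0.37,0,0,0,0,-1],[0.279,0.37,0,0,0,0,-1]],
])

```text
clock: 6.6
eef_pos: [0.5916, 0.1059, 0.0825]
eef_rot: [-0.0, 0.974, 0.227, -0.002]
contact_force: [-0.2, -0.2, -1.7]
grip_width: 0.0534
finger_force: 53.0
```

```bash
python3 - <<'E'
from h import *
print(*held(.1355),sep='\n')
c=viewer.camera_info('wrist');K,R,t=[np.array(c[k]) for k in('intrinsics','R','t')]
f=np.load('held.npz');q=K@(R@np.array([.5923,.106,.088])+t);u,v=(q/q[2])[:2];print('pin tip px',u,v)
cv2.imwrite('pics/p1.png',cv2.resize(f['p'][220:440,200:440],(655,600))[:,:,::-1])
E
```

```text
eef [0.5916 0.1059 0.0825] z med 0.1336717702324346
(array([0.5917, 0.1064]), array([0.0001, 0.0006]), array([0.016 , 0.0172]), 0.0178)
pin tip px 313.1918545394473 271.913518964443
```

View pics/p1.png

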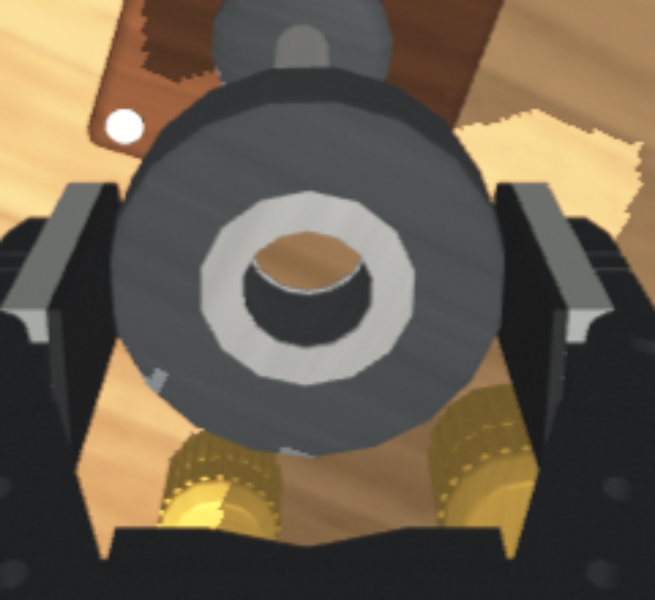

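Ring bore and pin line up within about 1 mm, so I lower it, watching the force.

>>> arm_command([
  [[0,0.001,-0.02,0,0,0,-1],[0,0.001,-0.05,0,0,0,-1],[0,0.001,-0.08,0,0,0,-1],[0,0.001,-0.11,0,0,0,-1],[0,0.001,-0.14,0,0,0,-1],[0,0.001,-0.158,0,0,0,-1],[0,0.001,-0.162,0,0,0,-1],[0,0.001,-0.162,0,0,0,-1]],
])

```text
clock: 7.45
eef_pos: [0.5923, 0.1061, 0.0025]
eef_rot: [0.0, 0.974, 0.227, -0.001]
contact_force: [0.1, 0.8, -0.5]
grip_width: 0.0535
finger_force: 53.0
```

>>> arm_command([
  [[0,0,-0.006,0,0,0,-1],[0,0,-0.01,0,0,0,-1],[0,0,-0.01,0,0,0,-1],[0,0,-0.01,0,0,0,-1]],
])

```text
clock: 7.85
eef_pos: [0.593, 0.1063, -0.0016]
eef_rot: [0.0, 0.974, 0.226, 0.0]
contact_force: [0.3, -0.7, -2.2]
grip_width: 0.054
finger_force: 53.0
```

>>> arm_command([
  [[0,0,-0.002,0,0,0,-1],[0,0,-0.002,0,0,0,1],[0,0,-0.002,0,0,0,1],[0,0,-0.002,0,0,0,1],[0,0,0.02,0,0,0,1],[0,0,0.08,0,0,0,1],[0,0,0.17,0,0,0,1],[0,0,0.25,0,0,0,1]],
])

```text
clock: 8.65
eef_pos: [0.593, 0.1063, 0.1255]
eef_rot: [0.0, 0.974, 0.226, 0.0]
contact_force: [0.7, 1.0, 0.1]
grip_width: 0.0853
finger_force: 0.0
```

>>> arm_command([
  [[0.004,-0.1,0.01,0,0,0,1],[0.008,-0.2,0.01,0,0,0,1],[0.012,-0.3,0.01,0,0,0,1],[0.016,-0.4,0.01,0,0,0,1],[0.02,-0.5,0,0,0,0,1],[0.022,-0.58,0,0,0,0,1],[0.022,-0.605,0,0,0,0,1],[0.022,-0.605,0,0,0,0,1]],
])

```text
clock: 9.45
eef_pos: [0.604, -0.1983, 0.124]
eef_rot: [0.0, 0.974, 0.225, 0.0]
contact_force: [-0.2, 1.0, -0.1]
grip_width: 0.0854
finger_force: 0.0
```

```bash
cat >> h.py <<'E'
def stack(ztop,lo=.006):
    c=viewer.camera_info('top');p,d=viewer.grab_frame('top');X=cloud(c,d);z=X[...,2]
    m=(np.linalg.norm(X[...,:2]-[.5925,.106],axis=-1)<.06)&(abs(z-ztop)<lo)
    q=np.argwhere(m)[:,::-1];r=np.array([ray(c,*x,ztop)[:2] for x in q],np.float32)
    print('stack z %.4f'%np.median(z[m]),'c',np.round((r.max(0)+r.min(0))/2,4),np.round(np.ptp(r,axis=0),3),m.sum())
def find(xy,ztop,rad=.045):
    e=np.array(bot.state()['eef_pos']);c=viewer.camera_info('wrist');p,d=viewer.grab_frame('wrist');X=cloud(c,d);z=X[...,2]
    m=((np.linalg.norm(X[...,:2]-xy,axis=-1)<rad)&(abs(z-ztop)<.005)).astype(np.uint8)
    k=max(cv2.findContours(m,cv2.RETR_EXTERNAL,cv2.CHAIN_APPROX_NONE)[0],key=len)
    q=np.array([ray(c,*x,ztop)[:2] for x in k[:,0]],np.float32)
    print('eef',np.round(e,4),'found',np.round(cv2.minEnclosingCircle(q),4) if 0 else (np.round(cv2.fitEllipse(q)[0],4),np.round(cv2.fitEllipse(q)[1],4)),'z',np.median(z[m>0]))
E
python3 - <<'E'
from h import *
stack(.048);find([.604,-.1964],.018)
E
```

```text
stack z 0.0477 c [0.5917 0.1046] [0.055 0.055] 853
eef [ 0.6039 -0.1964  0.1238] found (array([ 0.6034, -0.1958]), array([0.0623, 0.0629])) z 0.01834769862831912
```

Large flange is home (top at 48 mm). Now I grasp the wheel.

>>> arm_command([
  [[0,0,-0.08,0,0,0,1],[0,0,-0.16,0,0,0,1],[0,0,-0.24,0,0,0,1],[0,0,-0.29,0,0,0,1],[0,0,-0.31,0,0,0,1],[0,0,-0.319,0,0,0,1],[0,0,-0.319,0,0,0,1],[0,0,-0.319,0,0,0,1]],
])

```text
clock: 10.35
eef_pos: [0.6058, -0.1964, -0.0343]
eef_rot: [0.001, 0.974, 0.227, 0.001]
contact_force: [0.6, 0.8, 0.2]
grip_width: 0.0852
finger_force: 0.0
```

>>> arm_command([
  [[0,0,0,0,0,0,-1],[0,0,0,0,0,0,-1],[0,0,0,0,0,0,-1],[0,0,0,0,0,0,-1],[0,0,0,0,0,0,-1],[0,0,0,0,0,0,-1]],
])

```text
clock: 10.95
eef_pos: [0.6055, -0.1967, -0.0337]
eef_rot: [0.001, 0.974, 0.226, 0.001]
contact_force: [-1.8, 1.5, 6.3]
grip_width: 0.0611
finger_force: 53.1
```

>>> arm_command([
  [[0,0,0.02,0,0,0,-1],[0,0,0.06,0,0,0,-1],[0,0,0.11,0,0,0,-1],[0,0,0.16,0,0,0,-1],[0,0,0.21,0,0,0,-1],[0,0,0.25,0,0,0,-1],[0,0,0.26,0,0,0,-1],[0,0,0.26,0,0,0,-1]],
])

```text
clock: 11.75
eef_pos: [0.6046, -0.1966, 0.0951]
eef_rot: [0.001, 0.974, 0.226, 0.001]
contact_force: [-0.1, 0.4, -2.0]
grip_width: 0.0615
finger_force: 54.8
```

```bash
python3 - <<'E'
from h import *
z=bot.state()['eef_pos'][2]
print(*held(z+.035+.018),sep='\n')
E
```

```text
eef [ 0.6046 -0.1966  0.0951] z med 0.1471310500275986
(array([ 0.6045, -0.1961]), array([-0.0002,  0.0006]), array([0.0154, 0.0173]), 0.0177)
```

>>> arm_command([
  [[-0.002,0.04,0,0,0,0,-1],[-0.005,0.12,0,0,0,0,-1],[-0.009,0.215,0,0,0,0,-1],[-0.013,0.31,0,0,0,0,-1],[-0.017,0.405,0,0,0,0,-1],[-0.021,0.5,0,0,0,0,-1],[-0.0245,0.57,0,0,0,0,-1],[-0.0245,0.6055,0,0,0,0,-1]],
])

```text
clock: 12.6
eef_pos: [0.5891, 0.1104, 0.0919]
eef_rot: [-0.001, 0.974, 0.228, -0.002]
contact_force: [0.1, -0.3, -0.8]
grip_width: 0.0616
finger_force: 54.8
```

>>> arm_command([
  [[0,0,0,0,0,0,-1],[0,0,0,0,0,0,-1]],
])

```text
clock: 12.8
eef_pos: [0.5909, 0.1063, 0.0928]
eef_rot: [0.0, 0.974, 0.227, -0.001]
contact_force: [-0.1, -1.0, -0.7]
grip_width: 0.0612
finger_force: 54.8
```

```bash
python3 - <<'E'
from h import *
z=bot.state()['eef_pos'][2]
print(*held(z+.035+.018),sep='\n')
E
```

```text
eef [0.5909 0.1063 0.0928] z med 0.14484348935338717
(array([0.5908, 0.1069]), array([-0.    ,  0.0006]), array([0.0155, 0.0171]), 0.0177)
```

>>> arm_command([
  [[0.003,0,-0.0,0,0,0,-1],[0.003,0,-0.03,0,0,0,-1],[0.003,0,-0.06,0,0,0,-1],[0.003,0,-0.09,0,0,0,-1],[0.003,0,-0.12,0,0,0,-1],[0.003,0,-0.144,0,0,0,-1],[0.003,0,-0.15,0,0,0,-1],[0.003,0,-0.15,0,0,0,-1]],
])

```text
clock: 13.65
eef_pos: [0.5924, 0.1065, 0.0177]
eef_rot: [-0.0, 0.974, 0.227, -0.001]
contact_force: [0.1, 0.7, -1.3]
grip_width: 0.0616
finger_force: 54.8
```

>>> arm_command([
  [[0,0,-0.005,0,0,0,-1],[0,0,-0.008,0,0,0,-1],[0,0,-0.008,0,0,0,-1],[0,0,-0.008,0,0,0,-1]],
])

```text
clock: 14.05
eef_pos: [0.5935, 0.1066, 0.0152]
eef_rot: [0.0, 0.974, 0.226, 0.0]
contact_force: [1.0, 0.3, -2.7]
grip_width: 0.0613
finger_force: 54.8
```

>>> arm_command([
  [[0,0,-0.002,0,0,0,-1],[0,0,-0.003,0,0,0,-1],[0,0,-0.003,0,0,0,1],[0,0,-0.003,0,0,0,1],[0,0,-0.003,0,0,0,1],[0,0,0.02,0,0,0,1],[0,0,0.09,0,0,0,1],[0,0,0.18,0,0,0,1]],
])

```text
clock: 14.85
eef_pos: [0.5908, 0.1063, 0.1038]
eef_rot: [-0.0, 0.974, 0.226, -0.003]
contact_force: [0.4, -0.2, 0.9]
grip_width: 0.0854
finger_force: 0.0
```

>>> arm_command([
  [[-0.05,0.03,0.02,0,0,0,1],[-0.12,0.08,0.02,0,0,0,1],[-0.19,0.127,0.02,0,0,0,1],[-0.25,0.167,0.02,0,0,0,1],[-0.285,0.19,0.02,0,0,0,1],[-0.285,0.19,0.02,0,0,0,1],[-0.285,0.19,0.02,0,0,0,1]],
])

```text
clock: 15.55
eef_pos: [0.4515, 0.2018, 0.1157]
eef_rot: [0.0, 0.974, 0.227, 0.001]
contact_force: [0.5, -0.3, -1.4]
grip_width: 0.0854
finger_force: 0.0
```

```bash
python3 - <<'E'
from h import *
stack(.066);find([.4497,.2016],.012,.03)
E
```

```text
stack z 0.0657 c [0.5931 0.1039] [0.063 0.063] 1230
eef [0.452  0.2015 0.1156] found (array([0.449 , 0.2043]), array([0.0386, 0.0393])) z 0.012243553371336178
```

>>> arm_command([
  [[-0.004,0.003,-0.08,0,0,0,1],[-0.004,0.003,-0.16,0,0,0,1],[-0.004,0.003,-0.23,0,0,0,1],[-0.004,0.003,-0.28,0,0,0,0.6],[-0.004,0.003,-0.295,0,0,0,0.5],[-0.004,0.003,-0.301,0,0,0,0.4],[-0.004,0.003,-0.301,0,0,0,0.4],[-0.004,0.003,-0.301,0,0,0,0.4]],
])

```text
clock: 16.45
eef_pos: [0.4505, 0.2035, -0.0343]
eef_rot: [-0.0, 0.974, 0.226, 0.002]
contact_force: [-0.1, 0.5, 0.5]
grip_width: 0.0599
finger_force: 0.0
```

>>> arm_command([
  [[0,0,0,0,0,0,-1],[0,0,0,0,0,0,-1],[0,0,0,0,0,0,-1],[0,0,0,0,0,0,-1],[0,0,0,0,0,0,-1],[0,0,0,0,0,0,-1]],
])

```text
clock: 17.05
eef_pos: [0.45, 0.2035, -0.0339]
eef_rot: [-0.0, 0.974, 0.226, 0.001]
contact_force: [-2.0, -0.2, 7.4]
grip_width: 0.0374
finger_force: 49.3
```

>>> arm_command([
  [[0,0,0.02,0,0,0,-1],[0,0,0.06,0,0,0,-1],[0,0,0.11,0,0,0,-1],[0,0,0.16,0,0,0,-1],[0,0,0.21,0,0,0,-1],[0,0,0.25,0,0,0,-1],[0,0,0.26,0,0,0,-1],[0,0,0.26,0,0,0,-1]],
])

```text
clock: 17.85
eef_pos: [0.4495, 0.2034, 0.0955]
eef_rot: [-0.0, 0.974, 0.226, 0.001]
contact_force: [-0.1, -0.3, -0.8]
grip_width: 0.0373
finger_force: 50.2
```

>>> arm_command([
  [[0.04,-0.028,0,0,0,0,-1],[0.09,-0.062,0,0,0,0,-1],[0.15,-0.103,0,0,0,0,-1],[0.21,-0.144,0,0,0,0,-1],[0.26,-0.178,0,0,0,0,-1],[0.283,-0.194,0,0,0,0,-1],[0.283,-0.194,0,0,0,0,-1],[0.283,-0.194,0,0,0,0,-1]],
])

```text
clock: 18.65
eef_pos: [0.5882, 0.1064, 0.0929]
eef_rot: [-0.001, 0.974, 0.226, -0.002]
contact_force: [-0.3, 0.6, -0.4]
grip_width: 0.0372
finger_force: 50.2
```

```bash
python3 - <<'E'
from h import *
z=bot.state()['eef_pos'][2]
print(*held(z+.035+.012),sep='\n')
cv2.imwrite('pics/p3.png',cv2.resize(np.load('held.npz')['p'],(480,360))[:,:,::-1])
E
```

```text
eef [0.5882 0.1064 0.0929] z med 0.1393114212364015
(array([0.5887, 0.1072]), array([0.0005, 0.0007]), array([0.0155, 0.0172]), 0.0179)
```

View pics/p3.png

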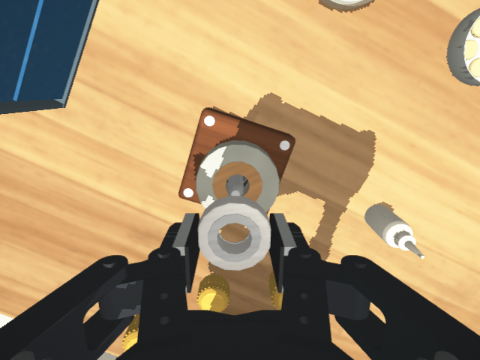

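Small flange is held level and the pin lies just ahead of it, at about (237,185) with the bore at (235,238). I nudge x and lower.

>>> arm_command([
  [[0.0075,-0.001,0,0,0,0,-1],[0.0075,-0.001,-0.02,0,0,0,-1],[0.0075,-0.001,-0.045,0,0,0,-1],[0.0075,-0.001,-0.07,0,0,0,-1],[0.0075,-0.001,-0.095,0,0,0,-1],[0.0075,-0.001,-0.11,0,0,0,-1],[0.0075,-0.001,-0.114,0,0,0,-1],[0.0075,-0.001,-0.114,0,0,0,-1]],
])

```text
clock: 19.5
eef_pos: [0.5936, 0.1055, 0.0366]
eef_rot: [-0.0, 0.974, 0.226, -0.0]
contact_force: [-0.3, -0.6, 0.0]
grip_width: 0.0376
finger_force: 50.2
```

>>> arm_command([
  [[0,0.001,-0.006,0,0,0,-1],[0,0.001,-0.01,0,0,0,-1],[0,0.001,-0.01,0,0,0,-1],[0,0.001,-0.01,0,0,0,-1]],
])

```text
clock: 19.9
eef_pos: [0.5941, 0.106, 0.0325]
eef_rot: [0.0, 0.974, 0.226, 0.0]
contact_force: [-0.3, 0.3, -0.5]
grip_width: 0.0374
finger_force: 50.2
```

>>> arm_command([
  [[0,0,-0.002,0,0,0,-1],[0,0,-0.002,0,0,0,-1],[0,0,-0.002,0,0,0,0.5],[0,0,-0.002,0,0,0,0.5],[0,0,-0.002,0,0,0,0.5],[0,0,0.02,0,0,0,0.5],[0,0,0.09,0,0,0,0.4],[0,0,0.18,0,0,0,0.4]],
])

```text
clock: 20.7
eef_pos: [0.5915, 0.1058, 0.1211]
eef_rot: [-0.0, 0.974, 0.226, -0.003]
contact_force: [-0.2, -0.5, 0.5]
grip_width: 0.0593
finger_force: 0.0
```

>>> arm_command([
  [[-0.05,-0.015,0,0,0,0,0.3],[-0.12,-0.037,0,0,0,0,0.3],[-0.19,-0.059,0,0,0,0,0.3],[-0.24,-0.074,0,0,0,0,0.3],[-0.269,-0.083,0,0,0,0,0.3],[-0.269,-0.083,0,0,0,0,0.3],[-0.269,-0.083,0,0,0,0,0.3]],
])

```text
clock: 21.4
eef_pos: [0.4606, 0.0646, 0.1232]
eef_rot: [0.0, 0.974, 0.226, 0.001]
contact_force: [0.6, -0.1, 0.6]
grip_width: 0.0552
finger_force: 0.0
```

```bash
python3 - <<'E'
from h import *
stack(.078);find([.4572,.0644],.028,.03)
E
```

```text
return _methods._mean(a, axis=axis, dtype=dtype,
  ret = ret.dtype.type(ret / rcount)
Traceback (most recent call last):
  File "h.py", line 28, in stack
    print('stack z %.4f'%np.median(z[m]),'c',np.round((r.max(0)+r.min(0))/2,4),np.round(np.ptp(r,axis=0),3),m.sum())
                                                       ~~~~~^^^
ValueError: zero-size array to reduction operation maximum which has no identity
```

```bash
python3 - <<'E'
from h import *
find([.4572,.0644],.026,.03)
p,d=viewer.grab_frame('side');a=cv2.resize(p[170:290,330:450],(500,500))
q,d=viewer.grab_frame('top');b=cv2.resize(q[150:230,210:290],(300,300))
b=np.vstack([b,np.zeros((200,300,3),np.uint8)]);cv2.imwrite('pics/st.png',np.hstack([a,b])[:,:,::-1])
E
```

```text
eef [0.4611 0.0647 0.1232] found (array([0.457 , 0.0672]), array([0.0315, 0.032 ])) z 0.027657648590191847
```

View pics/st.png

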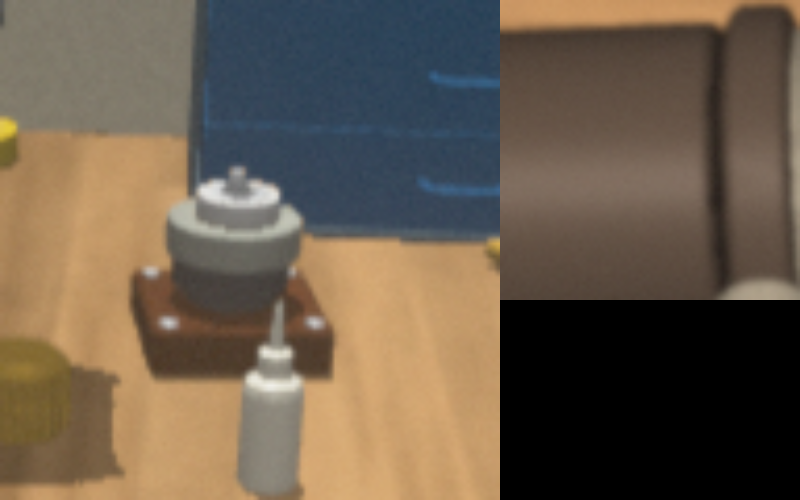

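The side view shows flange, wheel and small flange stacked flat with the pin end showing, and the bottle untouched. Next is the cap.

>>> arm_command([
  [[-0.008,0.0025,-0.08,0,0,0,0.3],[-0.008,0.0025,-0.15,0,0,0,0.3],[-0.008,0.0025,-0.21,0,0,0,0.3],[-0.008,0.0025,-0.26,0,0,0,0.3],[-0.008,0.0025,-0.29,0,0,0,0.3],[-0.008,0.0025,-0.304,0,0,0,0.3],[-0.008,0.0025,-0.304,0,0,0,0.3],[-0.008,0.0025,-0.304,0,0,0,0.3]],
])

```text
clock: 22.4
eef_pos: [0.4564, 0.0659, -0.0293]
eef_rot: [0.0, 0.974, 0.226, 0.001]
contact_force: [0.8, 0.8, 0.1]
grip_width: 0.0557
finger_force: 0.0
```

>>> arm_command([
  [[0,0,0,0,0,0,-1],[0,0,0,0,0,0,-1],[0,0,0,0,0,0,-1],[0,0,0,0,0,0,-1],[0,0,0,0,0,0,-1]],
])

```text
clock: 22.9
eef_pos: [0.4567, 0.066, -0.0284]
eef_rot: [0.0, 0.974, 0.226, 0.001]
contact_force: [-1.4, 0.5, 6.2]
grip_width: 0.03
finger_force: 49.4
```

>>> arm_command([
  [[0,0,0.02,0,0,0,-1],[0,0,0.06,0,0,0,-1],[0,0,0.11,0,0,0,-1],[0,0,0.16,0,0,0,-1],[0,0,0.21,0,0,0,-1],[0,0,0.25,0,0,0,-1],[0,0,0.26,0,0,0,-1],[0,0,0.26,0,0,0,-1]],
])

```text
clock: 23.7
eef_pos: [0.4562, 0.0658, 0.1013]
eef_rot: [0.0, 0.974, 0.226, 0.001]
contact_force: [0.1, 0.4, -1.0]
grip_width: 0.0299
finger_force: 49.8
```

```bash
python3 - <<'E'
from h import *
e=bot.state()['eef_pos']
find(e[:2],e[2]+.029+.028,.03)
p=viewer.grab_frame('wrist')[0];cv2.imwrite('pics/p4.png',cv2.resize(p[120:480,140:500],(540,540))[:,:,::-1])
E
```

```text
eef [0.4562 0.0658 0.1013] found (array([0.4587, 0.0675]), array([0.0282, 0.05  ])) z 0.15759970419359418
```

View pics/p4.png

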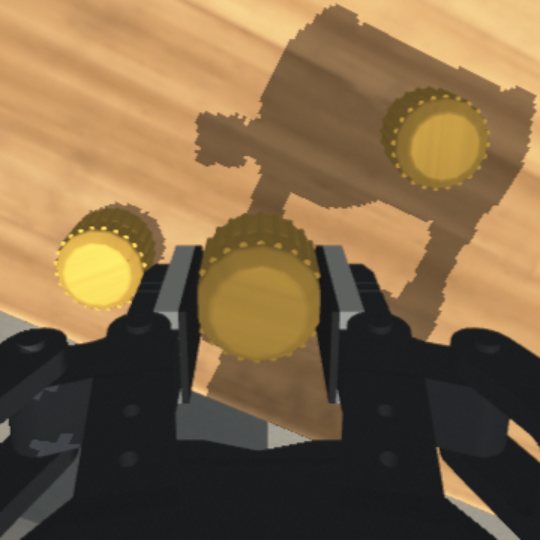

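```bash
python3 - <<'E'
from h import *
e=np.array(bot.state()['eef_pos']);c=viewer.camera_info('wrist');p,d=viewer.grab_frame('wrist');X=cloud(c,d)
h=cv2.cvtColor(p,cv2.COLOR_RGB2HSV)
m=(h[...,0]>15)&(h[...,0]<32)&(h[...,1]>120)&(np.linalg.norm(X[...,:2]-e[:2],axis=-1)<.03)&(X[...,2]>e[2]+.04)
m2=(m&(X[...,2]>e[2]+.0285+.0255)).astype(np.uint8)
k=max(cv2.findContours(m2,cv2.RETR_EXTERNAL,cv2.CHAIN_APPROX_NONE)[0],key=len)
print(e,np.round(np.median(X[m2>0][:,2]),4),cv2.boundingRect(k))
z=e[2]+.0565
q=np.array([ray(c,*x,z)[:2] for x in k[:,0]],np.float32);f=cv2.fitEllipse(q);print(f[0]-e[:2],f[1]); print('px312,327',ray(c,312.7,326.7,z)[:2]-e[:2])
E
```

```text
[0.45445682 0.06571762 0.09945669] 0.1558 (271, 286, 83, 74)
[0.00129612 0.00138362] (0.027944697067141533, 0.028552278876304626)
px312,327 [0.00073707 0.00083059]
```

>>> arm_command([
  [[0.03,0.009,0,0,0,0,-1],[0.08,0.023,0,0,0,0,-1],[0.14,0.041,0,0,0,0,-1],[0.2,0.058,0,0,0,0,-1],[0.25,0.072,0,0,0,0,-1],[0.273,0.079,0,0,0,0,-1],[0.273,0.079,0,0,0,0,-1],[0.273,0.079,0,0,0,0,-1]],
])

```text
clock: 24.65
eef_pos: [0.5899, 0.105, 0.0989]
eef_rot: [-0.0, 0.974, 0.226, -0.002]
contact_force: [-0.2, -1.1, -0.8]
grip_width: 0.0298
finger_force: 49.8
```

```bash
python3 - <<'E'
from h import *
for i in range(3):
  s=bot.state();print(s['eef_pos']);viewer.grab_frame('wrist')
E
```

```text
[0.58993641 0.10497533 0.09888616]
[0.58976587 0.10491325 0.09911181]
[0.58992679 0.10489998 0.09942758]
```

>>> arm_command([
  [[0.004,0.001,0,0,0,0,-1],[0.004,0.001,-0.02,0,0,0,-1],[0.004,0.001,-0.04,0,0,0,-1],[0.004,0.001,-0.06,0,0,0,-1],[0.004,0.001,-0.08,0,0,0,-1],[0.004,0.001,-0.092,0,0,0,-1],[0.004,0.001,-0.092,0,0,0,-1],[0.004,0.001,-0.092,0,0,0,-1]],
])

```text
clock: 25.6
eef_pos: [0.594, 0.1058, 0.054]
eef_rot: [-0.0, 0.974, 0.226, -0.0]
contact_force: [0.3, 0.5, -0.2]
grip_width: 0.0299
finger_force: 49.8
```

>>> arm_command([
  [[-0.002,0,-0.004,0,0,0,-1],[-0.002,0,-0.007,0,0,0,-1],[-0.002,0,-0.008,0,0,0,-1],[-0.002,0,-0.008,0,0,0,-1]],
])

```text
clock: 26.0
eef_pos: [0.593, 0.1058, 0.0504]
eef_rot: [0.0, 0.974, 0.226, 0.0]
contact_force: [0.3, 0.3, -0.2]
grip_width: 0.0297
finger_force: 49.8
```

>>> arm_command([
  [[0,0,-0.002,0,0,0,-1],[0,0,-0.002,0,0,0,-1],[0,0,-0.002,0,0,0,0.3],[0,0,-0.002,0,0,0,0.3],[0,0,-0.002,0,0,0,0.3],[0,0,0.03,0,0,0,0.3],[0,0,0.1,0,0,0,0.3],[0,0,0.2,0,0,0,0.3]],
])

```text
clock: 26.8
eef_pos: [0.5903, 0.1055, 0.1491]
eef_rot: [-0.0, 0.974, 0.226, -0.003]
contact_force: [1.2, 1.3, 0.5]
grip_width: 0.0555
finger_force: 0.0
```

>>> arm_command([
  [[-0.05,-0.1,0.03,0,0,0,0.3],[-0.1,-0.2,0.03,0,0,0,0.3],[-0.15,-0.3,0.03,0,0,0,0.3],[-0.2,-0.4,0.03,0,0,0,0.3],[-0.25,-0.5,0.03,0,0,0,0.3],[-0.28,-0.55,0.03,0,0,0,0.3],[-0.28,-0.55,0.03,0,0,0,0.3],[-0.28,-0.55,0.03,0,0,0,0.3]],
])

```text
clock: 27.6
eef_pos: [0.4527, -0.1707, 0.1664]
eef_rot: [0.0, 0.974, 0.225, 0.001]
contact_force: [-0.1, 0.6, 0.1]
grip_width: 0.0551
finger_force: 0.0
```

```bash
python3 - <<'E'
from h import *
stack(.106);stack(.078);stack(.066)
p,d=viewer.grab_frame('side');a=cv2.resize(p[160:280,330:450],(400,400))
q,d=viewer.grab_frame('top');b=cv2.resize(q[150:310,150:310],(400,400))
cv2.imwrite('pics/end.png',np.hstack([a,b])[:,:,::-1])
E
```

```text
stack z 0.1048 c [0.5932 0.1036] [0.032 0.03 ] 355
stack z 0.0776 c [0.5921 0.1036] [0.036 0.038] 147
stack z 0.0654 c [0.5931 0.1039] [0.063 0.063] 735
```

View pics/end.png

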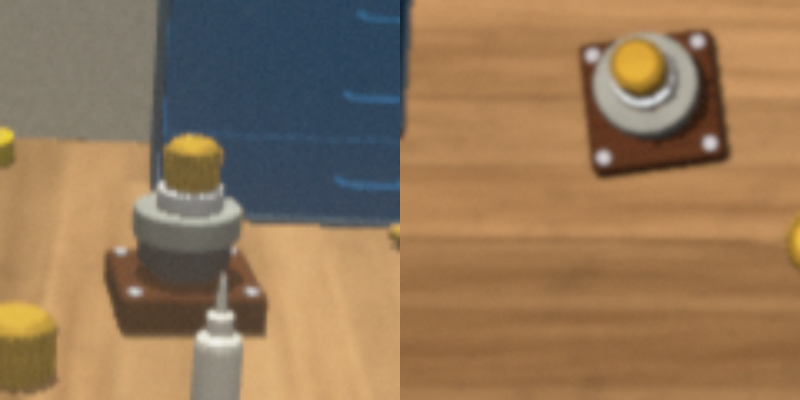

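The stack is complete and flat: the cap top is at about 105–106 mm and the cap, small flange, wheel and flange are concentric. Handing in.

```bash
python3 -c "
from workcell import bot
print(bot.hand_in())"
```

```text
the job is handed in; nothing more can be done
None
```

I built the spindle in the order asked (large flange, thick wheel, small flange, smallest cap nut) and handed it in at about 28 s; the last images show every part flat and fully home, and I never touched the spare wheel or the oil bottle.

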